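# Fit the open collar on the rewinder's arbor and pin the keeper bar behind it

### The job

Slide the open metal collar flat along the bench, gap first, so that the rewinder's arbor passes through the gap and comes fully home against the back of its bore; do not lift the collar off the bench. Then seat the long keeper bar fully down on the two dowel pins behind the collar, so that the collar cannot slip off again. Leave everything else on the bench where it is.

Things in the scene. Friction and masses are not known exactly. Their poses are not given: they have to be found in the camera images.
- arbor (a point): Axis, at bench height, of an upright steel rod (the arbor) of 18 mm diameter, fixed in front of the wooden rewinder. A black clamp knob (58 mm across, 46 to 75 mm above the bench) tops it and hides it from above. x (level): the way the collar slides on, from the dowel pins past the arbor to the rewinder, whose base starts 85 mm beyond the arbor (25 mm high, cheeks to 155 mm); z up.
- dock (a point): Point at bench height midway between two fixed steel dowel pins, 67 mm before the arbor (along its minus x); same axes as the arbor. The pins stand 80 mm to each side along y (160 mm apart), 10 mm in diameter, 34 mm high, tapered from 27 mm up. The collar passes between them. The thin grey sheet around them is level with the bench top.
- collar_mid (a point): The open collar: a loose aluminium C (horseshoe) lying flat, 20 mm thick, 102 mm long, 100 mm wide, 0.25 to 0.5 kg. The point is the centre of its 28 mm bore, half-way up (10 mm). x points out through the gap, z up. The gap narrows from 62 mm at the mouth (52 mm along +x) to a 23 mm throat (26 to 10 mm along +x).
- collar_heel (a point): Middle of the collar's flat heel face, half-way up: 50 mm from collar_mid along minus x, same axes. The face is 96 mm wide (along y), square to x. The collar slides under 1 to 5 N; two fingers set apart against the heel push it stably and can steer it in gentle curves.
- collar_seat (a point): Point of the collar 5 mm from collar_mid along minus x, same height and axes: here lies the arbor's axis when the arbor touches the back of the bore. The heel is then 45 mm behind the arbor's axis, which leaves 6 mm between it and the seated keeper bar.
- keeper_grip (a point): The keeper bar: loose dark wood, the longer of two, 190 mm (y) by 32 mm (x), 16 mm thick, 0.15 to 0.3 kg, lying flat; a 30 x 30 mm square grip block on its middle reaches 70 mm above its underside. The point is on the block's axis 45 mm above the underside. Two 13 mm through holes lie 80 mm either side along y; either end fits either pin. Seated, it lies flat on the bench.
- short_bar: Bystander: a look-alike bar, only 130 mm long, with holes 100 mm apart. Origin under its centre; lies along y.
- core_a: Bystander: orange plastic spool core, a ring of 76 mm diameter, 26 mm high, lying flat. Origin under its centre.
- core_b: Bystander: a second spool core, the same.
- flange: Bystander: chrome reel flange, a disc of 130 mm diameter, 12 mm high at the hub, lying flat. Origin under its centre.
- driver: Bystander: screwdriver 180 mm long lying on the bench. Origin under its middle.
- tin: Bystander: round closed tin, 68 mm diameter, 55 mm high. Origin under its centre.
Not all that is in view belongs to the job. Of the things that look like the part that bears collar_mid, the larger one is meant.

How it is judged:
By the outcome, as a careful person would: the job done as asked, in the order asked, and still so for the second after the job is handed in, with the robot touching nothing.
It also fails if it takes over 72 s, if anything falls off the work surface, if the arm or the gripper's body presses on something with over 40 N, if the wrist force passes 120 N, or if a joint passes its speed limit or range.

### The arm

A 7-joint arm with a two-finger parallel gripper is mounted at the origin on the work surface. World frame = base frame: x ahead of the robot, y to its left, z up, the work surface at z = 0. Lengths are in mm, angles in rad, forces in N, time in s.
With the tool pointing down it reaches from about 425 to 1025 mm from the base axis. Payload 9.4 kg.
Tool frame: the origin (TCP) lies between the finger pads; the fingertips stand 19 mm ahead of it and the grasp point (between the pads) is the TCP; x points along the fingers, z is the direction in which the jaws open and shut, and the axes are right-handed (so a half turn about x gives the same grasp; the last joint's range is limited). The gripper opens to 93 mm and grips with 3 to 60 N. Pads are 15 mm wide; open, the fingers measure 128 mm over their backs; the gripper's body (75 mm by 188 mm) begins 65 mm behind the grasp point.
Start: joints at [1.183, 0.599, -0.003, 1.599, 0.002, 0.943, -0.08], TCP at [221.71, -690.267, 214.818] pointing down, gripper open.
Joint ranges: [-2.57, 2.57], [-0.35, 1.97], [-1.29, 1.29], [0.11, 2.56], [-1.05, 4.19], [0.11, 1.86], [-2.63, 2.63]. Speed limits (rad/s): [2.22, 2.22, 3.01, 3.01, 3.14, 3.14, 3.14].

### API

Orientations are given as a unit quaternion [x, y, z, w].
In Python, from plant import sense, snapshot, camera_model, hand_in gives the robot as it stands.
- The arm moves only by the shell command python3 -m pendant 'ROWS'. ROWS is JSON, a list of rows, each a list of 7 numbers: the shift along the tool's x, y, z each as a share of 0.03 m, from -1 to 1, then the turn, a rotation vector about the tool's x, y, z each as a share of 6 degrees, from -1 to 1, then the opening, from -1 (shut) to 1 (fully open). In form: [[dx, dy, dz, wx, wy, wz, claw], ...]. A call has 1 to 20 rows; each row shifts and turns the commanded pose from where the row before left it, along the tool's axes as they then stand; what a row does not reach is not made up. A row lasts 1/10 s, in which the tool goes at most 50 mm and 8.59 degrees, less where a joint would pass 70% of its speed; a pose out of reach is approached as far as the arm can. A call with a number of a shift or a turn outside -1 to 1 is refused whole. A call with a gripper value outside its range is refused whole. The fingers move at their own pace and stop on an object; the grip force is fixed at half the most. Time passes only in rows, so rows that do not move let the fingers close. It gives the time, the measured TCP pose, the force and the opening at its end, in the units of the state.
- sense(): the state, without advancing time (a new reading comes with each control period).
- snapshot(name): name is "scene" or "top" or "wrist"; returns (picture, depth): 384x512x3 uint8, red, green, blue; 384x512 float32, mm along the optical axis (not along the pixel's ray), 0 where there is no reading.
- camera_model(name): a dict with "intrinsics" (3x3 intrinsics, pixels), "eye" and "rotation" of the camera in the world; the wrist camera has in their place "T_tool_cam" (4x4, takes a point from camera to tool coordinates, whose origin is the TCP and whose axes are the tool frame's). Camera axes: x right, y up, looking along -z (the intrinsics and any distortion apply to the point x, -y, -z); pixel columns grow to the right and rows downward; lengths in mm; the calibration is good to about 2 mm. A picture is of the moment at which its call begins: read the wrist's pose just before it. camera_model takes no time and is no camera call.
- hand_in(): hands the job in, once; it reports no verdict.
The state is a dict: "clock": time; "joint_positions": joint angles; "qvel": joint speeds; "joint_efforts": joint torques, N m; "position": TCP position; "tcp_rot": TCP orientation; "wrist_force": force on the tool from outside, world axes, zero at the start; "moment": the same for the moment, N m; "width": opening from 0.0 (shut) to 1.0 (fully open).
Only numpy, scipy, OpenCV 4.12 (cv2) and the standard library are available. Lean on these libraries where they do the work, as an engineer would, in place of code of your own. Each camera call takes 0.05 s, during which the arm holds its last target. There are 200 camera calls.

## Working session

There is one attempt and no reset: what is moved stays moved. The work goes in short steps, Python scripts to look and compute and a shell command to move; the robot and the scene stay as the last step left them, time stands still between calls to the robot, and variables do not carry over. Pictures are saved under pics/ and viewed, about 8 in all and at most 12, crops included, and the job is handed in when it is done.

```bash
mkdir -p pics; cat > h.py <<'E'
import numpy as np, cv2
from plant import sense, snapshot, camera_model
def shot(n,save=None):
    p,d=snapshot(n); np.savez(f'{n}.npz',p=p,d=d)
    if save: cv2.imwrite(f'pics/{save}.png',cv2.cvtColor(p,cv2.COLOR_RGB2BGR))
    return p,d
E
python3 - <<'E'
from h import *
for n in("top","scene"):
    shot(n,n+'0'); m=camera_model(n); print(n,m)
s=sense();print(s['position'],s['tcp_rot'],s['width'],s['clock'])
print(camera_model('wrist'))
a=cv2.imread('pics/top0.png');b=cv2.imread('pics/scene0.png')
cv2.imwrite('pics/top0b.png',cv2.resize(a,(800,600)))
cv2.imwrite('pics/scene0b.png',cv2.resize(b,(800,600)))
E
```

```text
top {'intrinsics': array([[359.6952346 ,   0.        , 257.64532994],
       [  0.        , 359.6952346 , 188.76189703],
       [  0.        ,   0.        ,   1.        ]]), 'eye': array([ 376.73954336, -102.12721891, 1090.06574819]), 'rotation': array([ 0.05287771, -0.07092167, -0.70244522,  0.70621865])}
scene {'intrinsics': array([[432.67618245,   0.        , 250.89011462],
       [  0.        , 432.67618245, 190.2448492 ],
       [  0.        ,   0.        ,   1.        ]]), 'eye': array([903.51636498, 401.00193939, 903.55596985]), 'rotation': array([0.08570171, 0.30096935, 0.92033196, 0.23465242])}
[ 221.61238397 -689.83398858  214.01653506] [ 0.41680786  0.57183118 -0.41627642  0.57095906] 0.998393719042909 0.1
{'intrinsics': array([[290.07972177,   0.        , 255.35506492],
       [  0.        , 290.07972177, 192.99831577],
       [  0.        ,   0.        ,   1.        ]]), 'T_tool_cam': array([[-5.46266131e-04,  2.68044080e-01, -9.63406494e-01,
        -1.70275488e+02],
       [ 1.03678169e-04,  9.63406648e-01,  2.68044064e-01,
         7.49263799e+01],
       [ 9.99999845e-01,  4.65391728e-05, -5.54066741e-04,
        -7.97966979e-01],
       [ 0.00000000e+00,  0.00000000e+00,  0.00000000e+00,
         1.00000000e+00]])}
```

View pics/top0b.png

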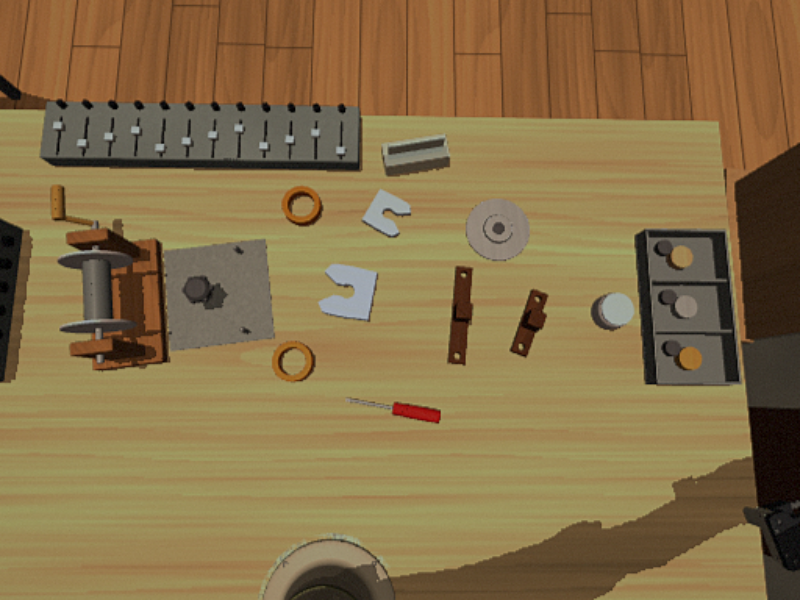

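View pics/scene0b.png

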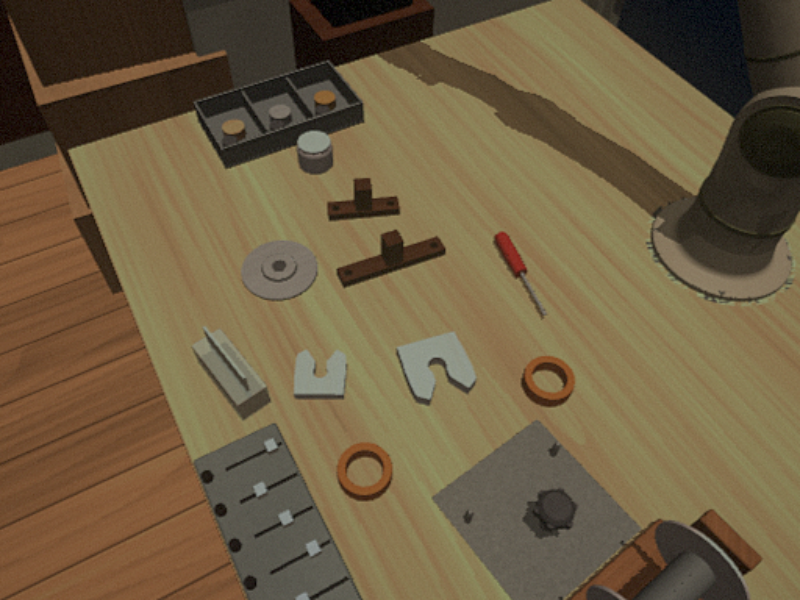

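Top view (800 px scale): large collar at (348,292), its gap to the left. Knob (197,290), pins (238,250) and (246,330), keeper (460,315). The short bar is at (530,323), and the small C at (387,213) is a decoy. The scene view agrees. Next I measure from the top image.

```bash
cat >> h.py <<'E'
from scipy.spatial.transform import Rotation as R
def cam(n,s=None):
    m=camera_model(n);K=m['intrinsics']
    if n=='wrist':
        T=m['T_tool_cam'];r=R.from_quat(s['tcp_rot']).as_matrix()
        return K,r@T[:3,3]+s['position'],r@T[:3,:3]
    return K,m['eye'],R.from_quat(m['rotation']).as_matrix()
def cast(uv,z,K,e,r):
    uv=np.atleast_2d(np.asarray(uv,float))
    d=np.c_[(uv[:,0]-K[0,2])/K[0,0],-(uv[:,1]-K[1,2])/K[1,1],-np.ones(len(uv))]@r.T
    return (e+d*((z-e[2])/d[:,2])[:,None])[:,:2]
def proj(P,K,e,r):
    c=(np.atleast_2d(P)-e)@r
    return np.c_[K[0,2]+K[0,0]*c[:,0]/-c[:,2],K[1,2]-K[1,1]*c[:,1]/-c[:,2]]
def blobs(mask,amin):
    cs,_=cv2.findContours(mask.astype(np.uint8),cv2.RETR_EXTERNAL,cv2.CHAIN_APPROX_NONE)
    return [c[:,0] for c in cs if cv2.contourArea(c)>amin]
E
python3 - <<'E'
from h import *
C=cam('top');f=np.load('top.npz');p=f['p'];d=f['d']
print('R',C[2].round(3).tolist())
hsv=cv2.cvtColor(p,cv2.COLOR_RGB2HSV);g=hsv[...,2];S=hsv[...,1]
for nm,m,z in(("white",(S<60)&(g>150),20),("dark",(g<75),16)):
    for c in blobs(m,15):
        x,y=c.mean(0)
        if not(100<x<420 and 110<y<290):continue
        w=cast(c,z,*C).astype(np.float32);r=cv2.minAreaRect(w)
        print(nm,c.mean(0).round(1),cv2.contourArea(c),'rect',np.round(r[0],1),np.round(r[1],1),round(r[2],1))
for u in((126,186),(152,160),(157.5,211.5),(223,187)): 
    print(u,p[u[1].__int__(),int(u[0])],d[int(u[1]),int(u[0])],cast(u,75,*C),cast(u,34,*C),cast(u,0,*C))
a=cv2.cvtColor(p[140:260,100:320],cv2.COLOR_RGB2BGR)
cv2.imwrite('pics/topc.png',cv2.resize(a,None,fx=3.6,fy=3.6,interpolation=cv2.INTER_NEAREST))
E
```

```text
R [[0.003, 0.985, -0.174], [-1.0, 0.008, 0.025], [0.026, 0.174, 0.984]]
white [395.1 197.3] 294.0 rect [ 544.2 -548.7] [58.3 62.1] 86.6
white [223.  186.4] 744.0 rect [575.  -21.5] [97.8 99.7] 80.5
white [247.3 135.4] 383.0 rect [733.9 -97.4] [75.2 74.7] 59.7
dark [384.4 202.5] 67.5 rect [ 528.8 -515.3] [67.  33.2] 25.0
dark [339. 204.] 370.5 rect [ 513.2 -377.8] [ 43.5 128.8] 69.1
dark [130.9 187. ] 352.0 rect [570.  252.5] [83.7 54.5] 66.6
dark [294.4 196.7] 500.0 rect [ 528.8 -242.5] [ 37.3 187.9] 84.5
dark [318.8 145.8] 29.5 rect [ 704.5 -319.3] [20.1 18.3] 43.6
dark [197.9 139.1] 20.0 rect [724.   56.3] [26.7 69.7] 34.5
dark [189.7 126.8] 23.5 rect [760.4  81.6] [24.3 50. ] 34.0
(126, 186) [77 69 65] 1024.4661 [[561.74805122 246.6053078 ]] [[569.22081723 260.69112798]] [[575.41774514 272.37205202]]
(152, 160) [35 29 31] 1096.1931 [[638.58800127 177.33537042]] [[649.16444599 188.62327585]] [[657.93515624 197.9839779 ]]
(157.5, 211.5) [25 23 20] 1065.2808 [[489.48355654 153.91815671]] [[494.03745322 164.2602064 ]] [[497.81385534 172.83654028]]
(223, 187) [159 146  91] 1104.5436 [[561.00425359 -28.65025851]] [[568.44697652 -25.6824159 ]] [[574.61899066 -23.22127813]]
```

View pics/topc.png

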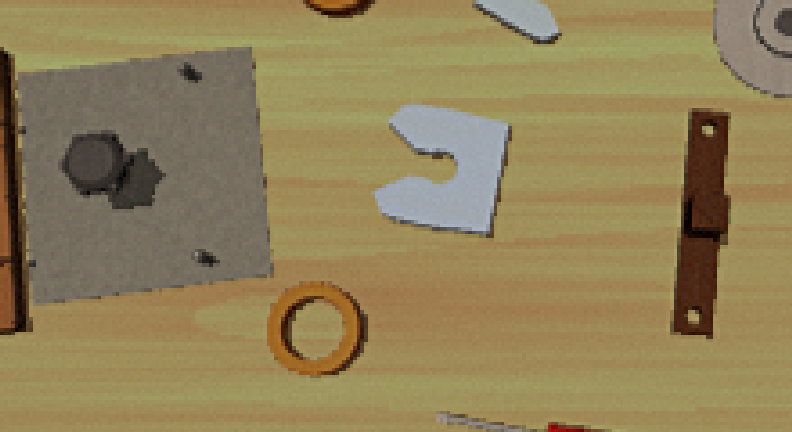

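Crop: knob (95,163), pin tops about (190,71) and (206,258), collar heel edge from (510,125) to (490,235). These give dock axis yaw ≈98.5° and collar yaw ≈80.5°, and the sizes match. I'll now turn the tool and fly to a wrist view covering both the collar and the dock.

```bash
python3 -m pendant '[[0,0,0,-1,0,0,0],[0,0,0,-1,0,0,0],[0,0,0,-1,0,0,0],[0,0,0,-1,0,0,0],[0,0,0,-1,0,0,0],[0,0,0,-1,0,0,0],[0,0,0,-1,0,0,0],[0,0,0,-1,0,0,0],[0,0,0,-1,0,0,0],[0,0,0,-1,0,0,0],[0,0,0,-0.45,0,0,0]]'
python3 -m pendant '[[0,1,0.3,0,0,0,0],[0,1,0.3,0,0,0,0],[0,1,0.3,0,0,0,0],[0,1,0.3,0,0,0,0],[0,1,0.3,0,0,0,0],[0,1,0.3,0,0,0,0],[0,1,0.3,0,0,0,0],[0,1,0.3,0,0,0,0],[0,1,0.3,0,0,0,0],[0,1,0.3,0,0,0,0],[0,1,0.3,0,0,0,0],[0,1,0.3,0,0,0,0],[0,1,0.3,0,0,0,0],[0,1,0.3,0,0,0,0]]'
```

```text
clock: 1.2
position: [221.4, -690.1, 214.3]
tcp_rot: [0.057, 0.705, -0.057, 0.705]
wrist_force: [0.4, 0.3, -0.3]
width: 0.5
clock: 2.6
position: [415.5, -295.6, 214.7]
tcp_rot: [0.059, 0.705, -0.059, 0.705]
wrist_force: [-0.3, 0.4, 0.1]
width: 0.503
```

```bash
python3 -m pendant '[[0,1,0.5,0,0,0,0],[0,0.3,0.5,0,0,0,0],[0,0,0,0,0,0,0]]'
python3 - <<'E'
from h import *
s=sense();shot('wrist','wk');import json
np.savez('wk.npz',p=np.load('wrist.npz')['p'],d=np.load('wrist.npz')['d'],pos=s['position'],rot=s['tcp_rot']);print(s['position'],s['tcp_rot'])
E
python3 -m pendant '[[0,1,0.4,0,0,0,0],[0,1,0.4,0,0,0,0],[0,1,0.4,0,0,0,0],[0,1,0.4,0,0,0,0],[0,1,0.4,0,0,0,0],[0,1,0.4,0,0,0,0],[0,1,0.4,0,0,0,0],[0,1,0.4,0,0,0,0],[0,1,0.4,0,0,0,0],[0,1,0.4,0,0,0,0],[0,1,0,0,0,0,0],[0,0,0,0,0,0,0],[0,0,0,0,0,0,0]]'
python3 - <<'E'
from h import *
s=sense();shot('wrist','wc')
np.savez('wc.npz',p=np.load('wrist.npz')['p'],d=np.load('wrist.npz')['d'],pos=s['position'],rot=s['tcp_rot']);print(s['position'],s['tcp_rot'])
a=cv2.imread('pics/wc.png');cv2.imwrite('pics/wcb.png',cv2.resize(a,(800,600)))
E
```

```text
clock: 2.9
position: [453.6, -262.2, 214.9]
tcp_rot: [0.057, 0.704, -0.057, 0.705]
wrist_force: [0.1, -0.4, 0.6]
width: 0.496
[ 453.5672626  -262.22276761  214.85266146] [ 0.05746598  0.70431969 -0.05722674  0.70523509]
clock: 4.25
position: [623.8, 41.0, 214.2]
tcp_rot: [0.058, 0.705, -0.059, 0.704]
wrist_force: [-0.4, -0.1, -0.1]
width: 0.499
[623.80540289  40.97848237 214.2446063 ] [ 0.05829482  0.70505475 -0.0590635   0.70428049]
```

View pics/wcb.png

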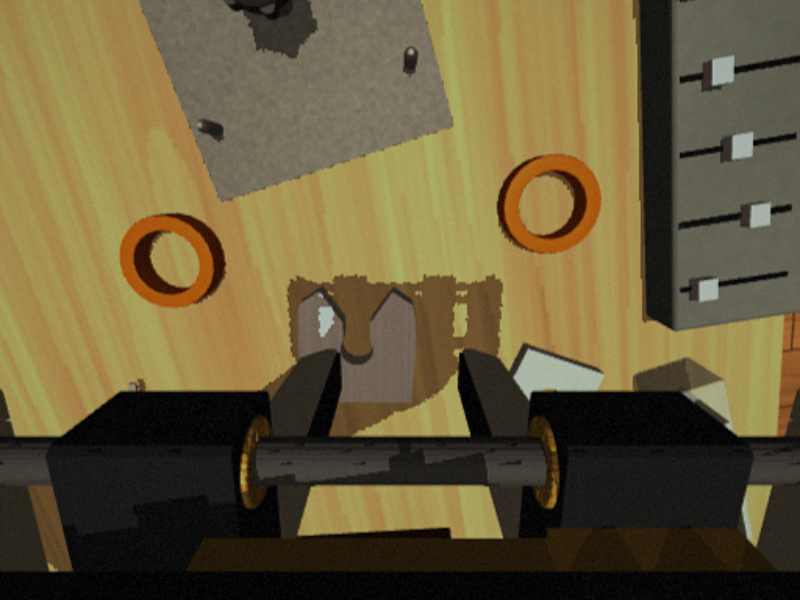

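View pics/wk.png

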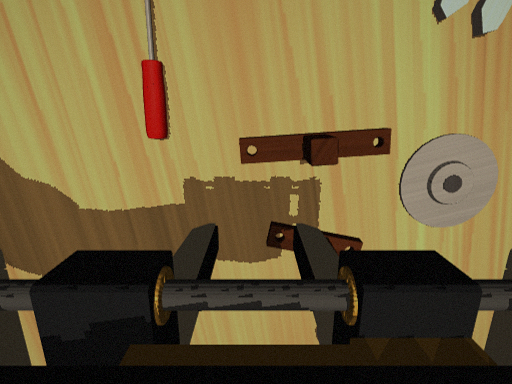

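The wrist views show pin tops at about (262,38) and (133,82) in original pixels. The collar is in shadow at (225,215), and the keeper lies from (240,150) to (390,140) in wk. I'll use depth plus the calibration to get points at known heights.

```bash
cat >> h.py <<'E'
def xyz(d,K,e,r):
    v,u=np.mgrid[:d.shape[0],:d.shape[1]]
    c=np.stack([(u-K[0,2])/K[0,0]*d,-(v-K[1,2])/K[1,1]*d,-d],-1)
    P=c@r.T+e; P[d<=0]=np.nan; return P
def load(n):
    f=np.load(n+'.npz'); s=dict(position=f['pos'],tcp_rot=f['rot']) if 'pos' in f else None
    C=cam('top' if n.startswith('top') else 'wrist',s); return f['p'],f['d'],C,xyz(f['d'],*C)
def heights(P,lo,hi,amin,box):
    m=(P[...,2]>lo)&(P[...,2]<hi)&(P[...,0]>box[0])&(P[...,0]<box[1])&(P[...,1]>box[2])&(P[...,1]<box[3])
    n,l,st,_=cv2.connectedComponentsWithStats(m.astype(np.uint8))
    return [l==i for i in range(1,n) if st[i,4]>=amin]
E
python3 - <<'E'
from h import *
for n in('top','wc','wk'):
    p,d,C,P=load(n)
    b=(420,800,-330,330)
    print(n,'bench z',np.nanmedian(P[(P[...,2]<8)&(P[...,2]>-8)&(P[...,0]>400)&(P[...,0]<700)][:,2]))
    for lo,hi,k in((12,24,'flat'),(25,37,'pin'),(60,84,'tall')):
        for m in heights(P,lo,hi,3 if k=='pin' else 25,b):
            q=P[m];r=cv2.minAreaRect(q[:,:2].astype(np.float32))
            if max(r[1])<210: print(k,m.sum(),'px',np.argwhere(m).mean(0)[::-1].round(1),'c',np.round(r[0],1),np.round(r[1],1),round(r[2],1),'z',np.median(q[:,2]).round(1))
E
```

```text
top bench z 0.101779580217908
flat 47 px [191.5 124.1] c [766.9  76.3] [32.4 58.2] 18.4 z 22.2
flat 432 px [246.2 135.3] c [735.  -97.1] [76.2 77.4] 60.1 z 15.1
flat 49 px [192.7 139.6] c [719.6  71.7] [18.  64.4] 3.8 z 21.3
flat 94 px [316. 146.] c [ 707.5 -310.6] [36.1 56.8] 81.7 z 13.1
flat 833 px [223.8 186.4] c [574.7 -20.8] [101.6  99.4] 81.9 z 19.7
flat 219 px [295.7 182.1] c [ 583.1 -245.4] [32.  86.3] 84.3 z 15.8
flat 281 px [292.8 217.8] c [ 484.7 -236. ] [32.4 95.2] 84.6 z 15.6
flat 58 px [103.5 219. ] c [478.6 324.4] [82.9 10.2] 0.9 z 19.9
pin 57 px [183.9 128.4] c [753.   97.3] [24.7 64.8] 74.5 z 26.7
pin 15 px [197.  121.7] c [774.7  58.6] [23.8 10. ] 73.9 z 27.3
pin 62 px [197.9 134.5] c [734.2  57.2] [31. 68.] 50.8 z 26.5
pin 8 px [150.5 158. ] c [656.6 194.8] [5.1 6.3] 45.9 z 30.4
pin 3 px [290. 199.] c [ 534.4 -225.7] [0.1 6.7] 84.9 z 30.3
pin 5 px [297. 205.] c [ 516.5 -246.4] [11.1  0.3] 86.0 z 29.7
pin 8 px [154.9 210.1] c [499.3 173.1] [7.7 5. ] 18.1 z 29.4
pin 8 px [101.9 217.4] c [476.3 326.8] [8.8 5.7] 1.8 z 26.6
pin 123 px [186.4 226.6] c [448.4  79. ] [55.7
[... 957 characters left out ...]
in 1498 px [353.2 129. ] c [749.2  74.8] [74.2 74.4] 72.9 z 26.2
pin 1011 px [114.1 164.6] c [449.5  80.4] [74.8 58.5] 89.9 z 26.2
tall 230 px [164.7   3.2] c [564.3 228.7] [ 8.8 33. ] 84.5 z 67.2
wk bench z 0.2915117164115486
flat 312 px [450.6   6. ] c [ 704.  -106.4] [28.5 18.4] 25.5 z 15.4
flat 783 px [492.7  13.7] c [ 749.5 -128.2] [33.  33.5] 80.4 z 15.4
flat 2926 px [313.9 145. ] c [ 533.7 -240.1] [ 32.3 190.4] 84.5 z 16.3
flat 705 px [452.1 178.4] c [ 707.9 -310.2] [55.4 39.2] 0.6 z 12.8
pin 51 px [305.4 144.2] c [ 519.7 -237.3] [30.7  8.3] 68.4 z 32.6
pin 12 px [322.5 134. ] c [ 541.5 -225.8] [ 0.1 11. ] 84.8 z 30.9
tall 802 px [323.2 150.3] c [ 533.3 -240. ] [30.3 30.3] 83.9 z 70.1
```

Both views agree:

| Item | Wrist view | Check |
|---|---|---|
| Pins | (658,196), (501,174) | 159 mm apart |
| Dock axis yaw | ≈98° | |
| Arbor | ≈(570,251) | |
| Collar_mid | ≈(576,-20) | yaw ≈80.2° |
| Keeper centre | (533.5,-240) | bar yaw −5.7° |

I'll go behind the heel and down.

```bash
python3 -m pendant '[[0,-1,-0.25,0,0,0,0],[0,-1,-0.25,0,0,0,0],[0,-1,-0.25,0,0,0,0],[0,-1,-0.25,0,0,0,0],[0,-0.95,-0.25,0,0,0,0],[0.5,0,0,0,0,0,0],[1,0,0,0,0,0,0],[1,0,0,0,0,0,0],[1,0,0,0,0,0,0],[1,0,0,0,0,0,0],[1,0,0,0,0,0,0],[0.5,0,0,0,0,0,0],[0.3,0,0,0,0,0,0],[0,0,0,0,0,0,0]]'
python3 - <<'E'
from h import *
s=sense();shot('wrist','wd')
np.savez('wd.npz',p=np.load('wrist.npz')['p'],d=np.load('wrist.npz')['d'],pos=s['position'],rot=s['tcp_rot'])
p,d,C,P=load('wd')
for m in heights(P,15,24,300,(480,680,-95,100)):
    q=P[m];r=cv2.minAreaRect(q[:,:2].astype(np.float32));print(m.sum(),r,np.median(q[:,2]))
print(s['position'],R.from_quat(s['tcp_rot']).as_matrix().round(4).tolist())
E
```

```text
clock: 5.7
position: [561.7, -99.3, 25.0]
tcp_rot: [0.059, 0.705, -0.059, 0.704]
wrist_force: [-1.2, -0.1, -0.4]
width: 0.497
23756 ((576.5064086914062, -19.609050750732422), (101.76675415039062, 100.38192749023438), 80.32011413574219) 20.335203811799815
[561.67573812 -99.27051645  24.97530827] [[-0.0018, 0.1665, 0.986], [-0.0005, 0.986, -0.1665], [-1.0, -0.0008, -0.0017]]
```

View pics/wd.png

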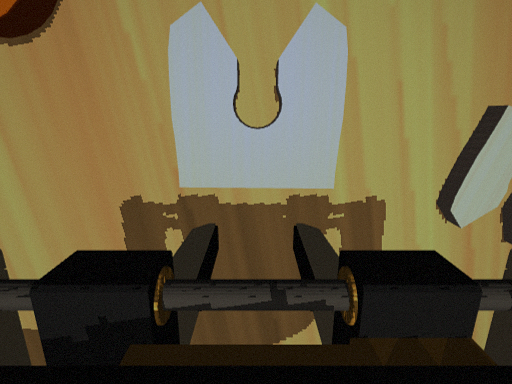

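Clear view: the collar is square to the fingers, its heel edge at row 188, columns 180–335, and the gap faces up. Starting the push with a gentle left arc.

```bash
python3 -m pendant '[[0,0.2,0,0,0,0,0],[0,0.2,0,0,0,0,0],[0,0.15,0,0,0,0,0],[0,0.1,0,0,0,0,0],[0,0.08,0,0,0,0,0],[0,0.1,0.01,-0.05,0,0,0],[0,0.16,0.015,-0.075,0,0,0],[0,0.24,0.024,-0.12,0,0,0],[0,0.24,0.024,-0.12,0,0,0],[0,0.24,0.024,-0.12,0,0,0],[0,0.24,0.024,-0.12,0,0,0],[0,0.24,0.024,-0.12,0,0,0],[0,0.24,0.024,-0.12,0,0,0],[0,0.24,0.024,-0.12,0,0,0],[0,0.16,0.015,-0.075,0,0,0],[0,0.1,0.01,-0.05,0,0,0],[0,0,0,0,0,0,0]]'
cat >> h.py <<'E'
def look(name,box=(480,720,-95,330)):
    s=sense();p,d=shot('wrist',name)
    np.savez(name+'.npz',p=p,d=d,pos=s['position'],rot=s['tcp_rot'])
    P=load(name)[3];M=R.from_quat(s['tcp_rot']).as_matrix();t=s['position']
    print('TCP',t.round(1),'yaw',np.degrees(np.arctan2(M[1,1],M[0,1])).round(2),'F',np.round(s['wrist_force'],1),'clk',s['clock'])
    return P,M,t
def collar(P,M,t,box=(480,720,-95,330)):
    for m in heights(P,15,24,1500,box):
        q=P[m];r=cv2.minAreaRect(q[:,:2].astype(np.float32))
        a=r[2] if abs(r[2]-90)<30 else r[2]+90
        u=np.array([np.cos(np.radians(a)),np.sin(np.radians(a))])
        mid=np.array(r[0])-u
        e=np.r_[mid-t[:2],0]@M
        print('collar',np.round(r[1],1),'yaw',round(a,2),'mid',mid.round(1),'z',np.median(q[:,2]).round(1),'in tool y,z',e[1:].round(1))
E
python3 - <<'E'
from h import *
collar(*look('w1'))
E
```

```text
clock: 7.45
position: [580.2, -11.0, 25.8]
tcp_rot: [0.018, 0.707, -0.018, 0.707]
wrist_force: [-0.0, -0.1, 0.4]
width: 0.5
TCP [580.2 -11.   25.8] yaw 87.09 F [-0.  -0.1  0.4] clk 7.45
collar [ 79.4 100.4] yaw 79.76 mid [578.2  -9.6] z 20.4 in tool y,z [ 1.3 -2.1]
```

View pics/w1.png

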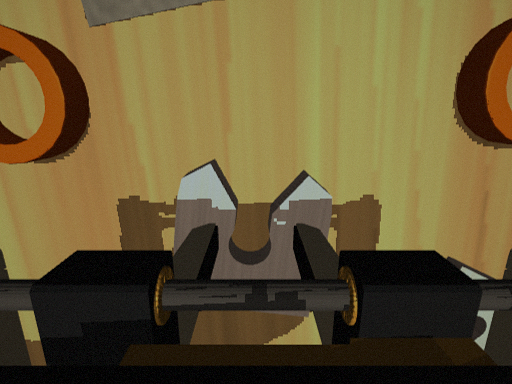

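The image shows the fingers overlapping the collar, which seems not to have moved much. I'll check the depths of the fingertips and the collar.

```bash
python3 - <<'E'
from h import *
for n in('wd','w1'):
    p,d,C,P=load(n)
    M=R.from_quat(np.load(n+'.npz')['rot']).as_matrix();t=np.load(n+'.npz')['pos']
    for c in(190,205,212,256,305):
        print(n,c,[(r,*((P[r,c]-t)@M).round(0).astype(int),int(round(P[r,c,2]))) for r in(185,200,215,222,228,234,240,246,262,275)])
P=load('w1')[3]
m=(P[...,2]>15)&(P[...,2]<24)&(P[...,0]>480)&(P[...,0]<680)&(P[...,1]<150)
q=P[m];print(q[:,1].min(),q[:,1].max(),q[:,0].min(),q[:,0].max())
C=cam('top');p,d=shot('top');Q=xyz(d,*C)
for mm in heights(Q,14,25,50,(490,680,-95,150)):
    q=Q[mm];print(mm.sum(),cv2.minAreaRect(q[:,:2].astype(np.float32)),np.median(q[:,2]))
E
```

```text
wd 190 [(185, np.int64(5), np.int64(31), np.int64(-40), 20), (200, np.int64(24), np.int64(16), np.int64(-45), 1), (215, np.int64(25), np.int64(5), np.int64(-46), 0), (222, np.int64(25), np.int64(-1), np.int64(-47), 0), (228, np.int64(25), np.int64(-5), np.int64(-47), 0), (234, np.int64(-23), np.int64(11), np.int64(-35), 48), (240, np.int64(-28), np.int64(10), np.int64(-34), 53), (246, np.int64(-36), np.int64(10), np.int64(-33), 61), (262, np.int64(-53), np.int64(10), np.int64(-29), 78), (275, np.int64(-64), np.int64(10), np.int64(-27), 89)]
wd 205 [(185, np.int64(6), np.int64(31), np.int64(-31), 19), (200, np.int64(25), np.int64(16), np.int64(-35), 0), (215, np.int64(26), np.int64(4), np.int64(-36), -1), (222, np.int64(26), np.int64(-1), np.int64(-36), -1), (228, np.int64(-13), np.int64(10), np.int64(-29), 38), (234, np.int64(-21), np.int64(10), np.int64(-28), 46), (240, np.int64(-30), np.int64(10), np.int64(-26), 55), (246, np.int64(-37), np.int64(10), np.int64(-25), 62), (262, np.int64(-50), np.int64(8), np.int64(-23), 75), (275, np.int64(-51), np.int64(2), np.int64(-23), 76)]
wd 2
[... 3671 characters left out ...]
4(7), np.int64(-23), np.int64(1), 18), (275, np.int64(6), np.int64(-32), np.int64(1), 20)]
w1 305 [(185, np.int64(6), np.int64(31), np.int64(31), 20), (200, np.int64(5), np.int64(22), np.int64(32), 21), (215, np.int64(5), np.int64(12), np.int64(32), 21), (222, np.int64(6), np.int64(7), np.int64(33), 20), (228, np.int64(-13), np.int64(10), np.int64(29), 39), (234, np.int64(-22), np.int64(11), np.int64(28), 48), (240, np.int64(-30), np.int64(10), np.int64(27), 55), (246, np.int64(-37), np.int64(10), np.int64(25), 62), (262, np.int64(-48), np.int64(8), np.int64(24), 74), (275, np.int64(-50), np.int64(2), np.int64(24), 75)]
-77.45779455254639 35.85273727734448 525.5610470233989 629.7753471353724
```

The depth says the visible fingers end at tool x ≈ −11 rather than the stated +19. They passed about 18 mm over the collar, which has not moved (y from −77 to 36, as before). I'll measure the gripper's own geometry from this view before going on.

```bash
python3 - <<'E'
from h import *
p,d,C,P=load('wd')
f=np.load('wd.npz');M=R.from_quat(f['rot']).as_matrix();T=(P-f['pos'])@M
q=T[np.isfinite(T[...,0])&(T[...,0]<0)]
for lo in range(-140,0,10):
    a=q[(q[:,0]>=lo)&(q[:,0]<lo+10)]
    if len(a):print(lo,len(a),'y',np.percentile(a[:,1],[1,50,99]).round(0),'|z|',np.percentile(abs(a[:,2]),[1,50,99]).round(0))
m=(T[...,0]<-2)&(abs(T[...,2])<45)&(T[...,2]<0)&(T[...,1]>-20)
t=T[m];i=np.argsort(-t[:,0])[:12];print(t[i].round(1).tolist())
s=sense();print(s['joint_positions'],s['width'],s['position'])
E
```

```text
-130 10124 y [23. 24. 25.] |z| [ 1. 26. 52.]
-120 23711 y [16. 25. 37.] |z| [ 1. 35. 52.]
-110 14130 y [16. 32. 37.] |z| [ 1. 25. 66.]
-100 5675 y [-4. 16. 37.] |z| [24. 48. 79.]
-90 995 y [-8.  5. 34.] |z| [24. 25. 80.]
-80 306 y [-8. -3.  5.] |z| [24. 25. 25.]
-70 502 y [-8. 10. 11.] |z| [23. 28. 34.]
-60 814 y [ 3. 10. 11.] |z| [23. 29. 37.]
-50 836 y [-3. 10. 11.] |z| [23. 29. 39.]
-40 709 y [-6. 10. 11.] |z| [23. 28. 38.]
-30 560 y [-6. 10. 11.] |z| [23. 28. 38.]
-20 447 y [-6. 10. 11.] |z| [23. 27. 37.]
-10 367 y [ -6. 124. 131.] |z| [ 23. 123. 132.]
[[-3.9, 9.8, -24.4], [-4.3, 9.3, -24.4], [-4.4, -4.0, -23.0], [-4.5, -1.3, -22.9], [-4.5, 0.8, -22.8], [-4.6, -0.6, -22.8], [-4.8, 10.1, -25.5], [-4.8, 0.2, -22.8], [-4.9, -1.8, -22.8], [-5.0, 8.9, -24.3], [-5.0, -5.1, -22.9], [-5.2, 9.0, -23.6]]
[ 0.09285395  0.70561602 -0.25317533  2.0574008   0.40499293  0.425544
 -0.52572711] 0.49786312517865333 [580.09644028 -11.76140925  25.77163902]
```

The fingers span tool x ≈ −90 to −4, the right length but offset by about 23 mm. So the true tip is at x ≈ −4 and the true grasp centre at x ≈ −23. I'll correct for that: lift, go back, and descend to TCP z ≈ 2.5 (tips ≈6 mm) while watching force.

```bash
python3 -m pendant '[[-1,0,0,0,0,0,0],[0,0,0,0.55,0,0,0],[0,0,0,0.57,0,0,0],[0,-1,-0.025,0,0,0,0],[0,-1,-0.025,0,0,0,0],[0,-1,-0.025,0,0,0,0],[0,0,0,0,0,0,0],[1,0,0,0,0,0,0],[0.4,0,0,0,0,0,0],[0.2,0,0,0,0,0,0],[0,0,0,0,0,0,0]]'
```

```text
clock: 8.65
position: [562.4, -99.2, 7.1]
tcp_rot: [0.059, 0.705, -0.059, 0.704]
wrist_force: [-0.2, 0.5, 0.1]
width: 0.497
```

```bash
python3 -m pendant '[[0.07,0,0,0,0,0,0],[0.07,0,0,0,0,0,0],[0,0,0,0,0,0,0]]'
python3 - <<'E'
from h import *
collar(*look('w2'))
E
```

```text
clock: 8.95
position: [563.0, -99.7, 3.9]
tcp_rot: [0.06, 0.704, -0.06, 0.705]
wrist_force: [0.5, -0.1, -0.3]
width: 0.495
TCP [563.  -99.7   3.9] yaw 80.34 F [ 0.5 -0.1 -0.3] clk 8.95
collar [ 95.5 100.5] yaw 80.04 mid [575.6 -23.5] z 20.4 in tool y,z [77.2 -0.4]
```

```bash
python3 -m pendant '[[0.1,0,0,0,0,0,0],[0,0.2,0,0,0,0,0],[0,0.2,0,0,0,0,0],[0,0.15,0,0,0,0,0],[0,0.1,0,0,0,0,0],[0,0.1,0,0,0,0,0],[0,0.1,0.01,-0.05,0,0,0]]'
python3 -m pendant '[[0,0.12,0.01,-0.05,0,0,0],[0,0.18,0.018,-0.09,0,0,0],[0,0.24,0.024,-0.12,0,0,0],[0,0.24,0.024,-0.12,0,0,0],[0,0.24,0.024,-0.12,0,0,0],[0,0.16,0.015,-0.075,0,0,0],[0,0.1,0.01,-0.05,0,0,0],[0,0,0,0,0,0,0]]'
python3 - <<'E'
from h import *
collar(*look('w3'))
E
```

```text
clock: 9.7
position: [567.3, -75.2, 0.6]
tcp_rot: [0.058, 0.705, -0.058, 0.705]
wrist_force: [-0.5, -3.0, 0.7]
width: 0.498
clock: 10.5
position: [576.5, -36.2, 0.6]
tcp_rot: [0.035, 0.706, -0.034, 0.706]
wrist_force: [-0.1, -0.2, 0.0]
width: 0.5
TCP [576.5 -36.2   0.6] yaw 84.45 F [-0.1 -0.2  0. ] clk 10.5
collar [118.5 100.5] yaw 84.42 mid [581.   15.1] z 20.4 in tool y,z [51.5 -0.6]
```

View pics/w3.png

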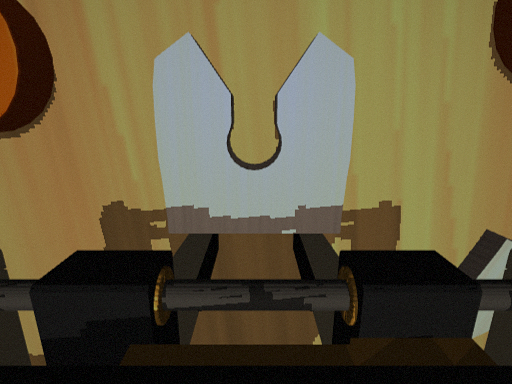

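Pushing works: the heel edge at row 233 lies square on both fingers, with about 3 N in motion. Continuing: 27 mm straight, then the left arc to yaw 98°.

```bash
python3 -m pendant '[[0,0.15,0,0,0,0,0],[0,0.25,0,0,0,0,0],[0,0.25,0,0,0,0,0],[0,0.25,0,0,0,0,0],[0,0.258,0.0315,-0.15,0,0,0],[0,0.258,0.0315,-0.15,0,0,0],[0,0.258,0.0315,-0.15,0,0,0],[0,0.258,0.0315,-0.15,0,0,0],[0,0.258,0.0315,-0.15,0,0,0],[0,0.258,0.0315,-0.15,0,0,0],[0,0.258,0.0315,-0.15,0,0,0],[0,0.258,0.0315,-0.15,0,0,0],[0,0.258,0.0315,-0.15,0,0,0],[0,0.258,0.0315,-0.15,0,0,0],[0,0.258,0.0315,-0.15,0,0,0],[0,0.2,0.025,-0.12,0,0,0],[0,0.1,0.0125,-0.06,0,0,0],[0,0,0,0,0,0,0]]'
python3 - <<'E'
from h import *
P,M,t=look('w4');collar(P,M,t)
for m in heights(P,25,37,20,(450,700,100,230)):
    q=P[m];print('pin?',m.sum(),q.mean(0).round(1),np.round(cv2.minAreaRect(q[:,:2].astype(np.float32)),1) if 0 else '')
for m in heights(P,60,84,50,(450,700,180,300)):
    q=P[m];print('knob',m.sum(),cv2.minAreaRect(q[:,:2].astype(np.float32)),np.median(q[:,2]))
C=cam('top');p,d=shot('top');Q=xyz(d,*C)
for m in heights(Q,14,25,60,(490,700,-50,260)):
    q=Q[m];print('top collar',m.sum(),cv2.minAreaRect(q[:,:2].astype(np.float32)),q.mean(0))
E
```

```text
clock: 12.35
position: [591.5, 84.3, 0.7]
tcp_rot: [-0.033, 0.706, 0.034, 0.706]
wrist_force: [0.1, 0.5, -0.3]
width: 0.499
TCP [591.5  84.3   0.7] yaw 95.41 F [ 0.1  0.5 -0.3] clk 12.35
collar [100.3 118.7] yaw 95.62 mid [586.5 135.6] z 20.3 in tool y,z [51.5 -0.2]
pin? 496 [656.  195.1  30.4] 
pin? 486 [501.5 174.   30.4] 
pin? 515 [463.1 105.3  26.3]
```

View pics/w4.png

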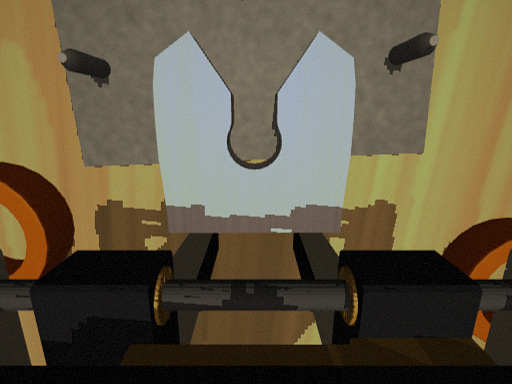

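The collar (heel edge row 233) is square on the fingers. The pins flank it, with tops at (66,57) and (433,41). I'll cast the pin tops at z=34 to refine the dock line.

```bash
python3 - <<'E'
from h import *
p,d,C,P=load('w4');f=np.load('w4.npz');M=R.from_quat(f['rot']).as_matrix();t=f['pos']
pts=[]
for b in((630,680,170,220),(480,530,150,200)):
    m=heights(P,31.5,40,3,b)[0];uv=np.argwhere(m)[:,::-1];w=P[m];print(m.sum(),uv.mean(0),w.mean(0).round(1),w[:,2].max()); pts.append(cv2.minEnclosingCircle(w[:,:2].astype(np.float32))[0])
pts=np.array(pts);mid=pts.mean(0);v=pts[0]-pts[1];a=np.degrees(np.arctan2(v[1],v[0]))+90
u=np.array([np.cos(np.radians(a)),np.sin(np.radians(a))])
print('pins',pts.round(1),'sep',np.linalg.norm(v).round(1),'dock',mid.round(1),'yaw',a.round(2),'arbor',(mid+67*u).round(1))
c=t[:2]+60.5*M[:2,1]-.4*M[:2,2];e=mid+67*u-c
print('collar mid',c,'ahead',e@u,'arbor to left by',e@[-u[1],u[0]])
# bore centre from the picture: bench/sheet visible within the bore
E
```

```text
183 [430.40983607  40.87978142] [656.9 195.6  33.5] 35.652770092402534
185 [65.7027027 57.8972973] [500.4 174.1  33.3] 35.92104963656652
pins [[657.3 195.8]
 [500.  174.1]] sep 158.8 dock [578.6 184.9] yaw 97.86 arbor [569.5 251.3]
collar mid [585.42728597 144.53485121] ahead 107.93208964415118 arbor to left by 1.2191784792918803
```

```bash
python3 -m pendant '[[0,0.1,0.01,-0.05,0,0,0],[0,0.2,0.021,-0.1,0,0,0],[0,0.2,0.021,-0.1,0,0,0],[0,0.2,0.021,-0.1,0,0,0],[0,0.1,0.012,-0.055,0,0,0],[0,0.2,-0.011,0,0,0,0],[0,0.2,-0.011,0,0,0,0],[0,0.2,-0.011,0,0,0,0],[0,0.2,-0.011,0,0,0,0],[0,0.15,-0.011,0,0,0,0],[0,0.1,0,0,0,0,0],[0,0,0,0,0,0,0]]'
python3 - <<'E'
from h import *
P,M,t=look('w5');collar(P,M,t)
u=np.array([np.cos(np.radians(97.86)),np.sin(np.radians(97.86))]);A=np.array([569.5,251.3])
c=t[:2]+60.5*M[:2,1]-.4*M[:2,2];e=A-c;print('ahead',e@u,'arbor left by',e@[-u[1],u[0]])
# bore walls: level-0 points enclosed near the bore, and heel edge in tool axes
T=(P-t)@M;m=(P[...,2]>15)&(P[...,2]<24)&(T[...,1]>12)&(T[...,1]<120)
for y in(15,20,30,75,80,85): 
    z=T[m&(abs(T[...,1]-y)<1.5)][:,2]; 
    if len(z):print(y,z.min().round(1),z.max().round(1),'inner',z[z<0].max().round(1),z[z>0].min().round(1))
E
```

```text
clock: 13.65
position: [585.3, 139.6, 0.6]
tcp_rot: [-0.048, 0.705, 0.049, 0.705]
wrist_force: [0.5, -0.1, 0.3]
width: 0.501
TCP [585.3 139.6   0.6] yaw 97.84 F [ 0.5 -0.1  0.3] clk 13.65
collar [100.8 115.7] yaw 98.16 mid [578.4 189.2] z 20.4 in tool y,z [50.1 -0.1]
ahead 52.270651448128945 arbor left by -0.015512532364792442
15 -48.1 47.7 inner -0.2 0.3
20 -48.2 47.9 inner -0.2 0.3
30 -48.7 48.5 inner -0.2 0.3
75 -50.3 49.5 inner -11.6 11.3
80 -50.1 49.7 inner -11.7 11.3
85 -50.0 49.3 inner -11.7 11.4
```

View pics/w5.png

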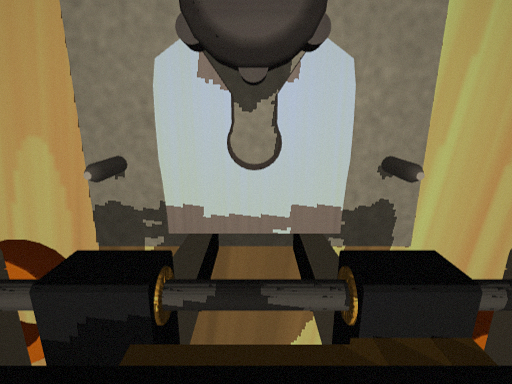

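Knob at (253,30), collar centred beneath it, lateral error ≈0, and 57 mm left to travel. Pushing on, then slowing down to feel the seat.

```bash
python3 -m pendant '[[0,0.12,0,0,0,0,0],[0,0.2,0,0,0,0,0],[0,0.2,0,0,0,0,0],[0,0.2,0,0,0,0,0],[0,0.2,0,0,0,0,0],[0,0.2,0,0,0,0,0],[0,0.15,0,0,0,0,0]]'
python3 -m pendant '[[0,0.15,0,0,0,0,0],[0,0.1,0,0,0,0,0],[0,0.08,0,0,0,0,0],[0,0.06,0,0,0,0,0]]'
python3 -m pendant '[[0,0.05,0,0,0,0,0],[0,0.05,0,0,0,0,0],[0,0.05,0,0,0,0,0]]'
python3 -c "
from h import *
s=sense();t=s['position'];M=R.from_quat(s['tcp_rot']).as_matrix();u=np.array([np.cos(np.radians(97.86)),np.sin(np.radians(97.86))]);e=np.array([569.5,251.3])-t[:2]-60.5*M[:2,1]-(-.2)*M[:2,2]
print('ahead',e@u,'left',e@[-u[1],u[0]])"
```

```text
clock: 14.4
position: [580.0, 177.4, 0.5]
tcp_rot: [-0.048, 0.706, 0.048, 0.705]
wrist_force: [-0.4, -1.4, -1.6]
width: 0.499
clock: 14.8
position: [578.7, 188.1, 0.5]
tcp_rot: [-0.048, 0.706, 0.048, 0.705]
wrist_force: [0.5, -1.0, -0.8]
width: 0.499
clock: 15.1
position: [578.1, 192.4, 0.6]
tcp_rot: [-0.048, 0.706, 0.048, 0.705]
wrist_force: [0.0, -1.9, -1.1]
width: 0.499
ahead -0.9893488876641313 left 0.3502868332626623
```

```bash
python3 -m pendant '[[0,0.05,0,0,0,0,0],[0,0.05,0,0,0,0,0]]'; python3 -m pendant '[[0,0.04,0,0,0,0,0]]'; python3 -m pendant '[[0,0.04,0,0,0,0,0]]'
```

```text
clock: 15.3
position: [577.7, 195.5, 0.6]
tcp_rot: [-0.048, 0.705, 0.048, 0.705]
wrist_force: [-0.6, -2.0, -1.4]
width: 0.5
clock: 15.4
position: [577.5, 196.8, 0.6]
tcp_rot: [-0.048, 0.705, 0.048, 0.705]
wrist_force: [0.2, -0.7, -1.8]
width: 0.502
clock: 15.5
position: [577.4, 197.1, 0.6]
tcp_rot: [-0.048, 0.706, 0.047, 0.705]
wrist_force: [0.3, -5.8, 0.7]
width: 0.501
```

```bash
python3 -m pendant '[[0,0.03,0,0,0,0,0]]'; python3 -m pendant '[[0,0.03,0,0,0,0,0],[0,0,0,0,0,0,0]]'
python3 - <<'E'
from h import *
P,M,t=look('w6');T=(P-t)@M
m=(P[...,2]>15)&(P[...,2]<24)
a=T[m&(abs(T[...,2])<20)&(T[...,1]<40)];y0=np.percentile(a[:,1],2)
print('heel edge tool y',y0)
h=t[:2]+y0*M[:2,1];u=np.array([np.cos(np.radians(97.86)),np.sin(np.radians(97.86))])
print('heel behind arbor',(np.array([569.5,251.3])-h)@u)
E
```

```text
clock: 15.6
position: [577.4, 197.1, 0.6]
tcp_rot: [-0.048, 0.706, 0.047, 0.705]
wrist_force: [1.1, -6.8, 1.4]
width: 0.499
clock: 15.8
position: [577.4, 197.1, 0.6]
tcp_rot: [-0.049, 0.706, 0.046, 0.705]
wrist_force: [1.2, -7.3, 1.2]
width: 0.498
TCP [577.4 197.1   0.6] yaw 97.69 F [ 1.2 -7.3  1.2] clk 15.8
heel edge tool y 10.238955504314884
heel behind arbor 44.50898575313778
```

The collar is hard against the arbor: 7 N with no further motion, heel 44.5 mm behind the arbor axis (45 expected). I'll back off, rise, and go over the keeper.

```bash
python3 -m pendant '[[0,-0.2,0,0,0,0,0],[0,-1,0,0,0,0,0],[0,-1,0,0,0,0,0],[-1,0,0,0,0,0,0.4],[-1,0,0,0,0,0,0.4],[-1,0,0,0,0,0,0.4],[-1,0,0,0.55,0,0,0.4],[0,0,0,0.55,0,0,0.4],[0,0,0,0.55,0,0,0.4],[0,0,0,0.55,0,0,0.4]]'
python3 -m pendant '[[0,-0.98,-0.04,0,0,0,0.4],[0,-0.98,-0.04,0,0,0,0.4],[0,-0.98,-0.04,0,0,0,0.4],[0,-0.98,-0.04,0,0,0,0.4],[0,-0.98,-0.04,0,0,0,0.4],[0,-0.98,-0.04,0,0,0,0.4],[0,-0.98,-0.04,0,0,0,0.4],[0,-0.98,-0.04,0,0,0,0.4],[0,-0.98,-0.04,0,0,0,0.4],[0,-0.98,-0.04,0,0,0,0.4],[0,-0.98,-0.04,0,0,0,0.4],[0,-0.98,-0.04,0,0,0,0.4],[0,-0.98,-0.04,0,0,0,0.4],[0,0,0,0,0,0,0.4]]'
python3 - <<'E'
from h import *
P,M,t=look('w7')
for lo,hi in((10,22),(62,78)):
  for m in heights(P,lo,hi,300,(420,650,-290,-180)):
    q=P[m];r=cv2.minAreaRect(q[:,:2].astype(np.float32));print(m.sum(),r,np.median(q[:,2]),'tool',((np.r_[r[0],0]-t)@M)[1:].round(1))
E
```

```text
clock: 16.85
position: [586.3, 134.8, 121.3]
tcp_rot: [0.035, 0.706, -0.034, 0.707]
wrist_force: [0.6, 0.3, -0.4]
width: 0.7
clock: 18.25
position: [533.6, -249.2, 120.5]
tcp_rot: [0.035, 0.706, -0.036, 0.706]
wrist_force: [0.2, -0.9, 0.2]
width: 0.699
TCP [ 533.6 -249.2  120.5] yaw 84.28 F [ 0.2 -0.9  0.2] clk 18.25
5169 ((533.6201171875, -239.85179138183594), (32.509544372558594, 190.4272003173828), 84.33280181884766) 16.301573332696705 tool [ 9.5 -1. ]
1396 ((533.4029541015625, -239.56283569335938), (29.718358993530273, 29.81915855407715), 84.62318420410156) 70.24098405456013 tool [ 9.8 -1.2]
```

```bash
python3 -m pendant '[[0,0.32,-0.037,0,0,0,0.4],[1,0,0,0,0,0,0.4],[1,0,0,0,0,0,0.4],[0.9,0,0,0,0,0,0.4],[0.38,0,0,0,0,0,0.4],[0,0,0,0,0,0,0.4],[0,0,0,0,0,0,-1],[0,0,0,0,0,0,-1],[0,0,0,0,0,0,-1],[0,0,0,0,0,0,-1],[0,0,0,0,0,0,-1],[0,0,0,0,0,0,-1],[0,0,0,0,0,0,-1]]'
```

```text
clock: 19.6
position: [534.3, -235.4, 22.7]
tcp_rot: [0.033, 0.706, -0.034, 0.706]
wrist_force: [-0.8, 0.1, 6.7]
width: 0.325
```

```bash
python3 -m pendant '[[-0.3,0,0,0,0,0,-1],[-1,0,0,0,0,0,-1],[-1,0,0,0,0,0,-1],[-0.7,0,0,0,0,0,-1],[0,0,0,0,0,0,-1],[0,0,0,0,0,0,-1]]'
python3 - <<'E'
from h import *
P,M,t=look('w8');T=(P-t)@M
for lo,hi,k in((20,45,'bar'),(-40,-8,'block')):
  m=(T[...,0]>lo)&(T[...,0]<hi)&(abs(T[...,1])<45)&(abs(T[...,2])<110)
  n,l,st,_=cv2.connectedComponentsWithStats(m.astype(np.uint8))
  for i in range(1,n):
    if st[i,4]<300: continue
    q=T[l==i];r=cv2.minAreaRect(q[:,1:].astype(np.float32));print(k,st[i,4],r,'x med',np.median(q[:,0]).round(1),'tilt fit',np.linalg.lstsq(np.c_[q[:,1:],np.ones(len(q))],q[:,0],rcond=None)[0].round(4))
print(M.round(4).tolist())
E
```

```text
clock: 20.2
position: [534.1, -235.4, 112.3]
tcp_rot: [0.033, 0.706, -0.034, 0.706]
wrist_force: [-0.7, -0.3, -1.6]
width: 0.323
TCP [ 534.1 -235.4  112.3] yaw 84.57 F [-0.7 -0.3 -1.6] clk 20.2
block 2634 ((9.522345542907715, 0.4597320556640625), (3.2368340492248535, 61.19710922241211), 0.2317829430103302) x med -26.6 tilt fit [-5.57800e-01 -2.50000e-03 -2.01865e+01]
[[0.0004, 0.0946, 0.9955], [-0.0003, 0.9955, -0.0946], [-1.0, -0.0003, 0.0004]]
```

View pics/w8.png

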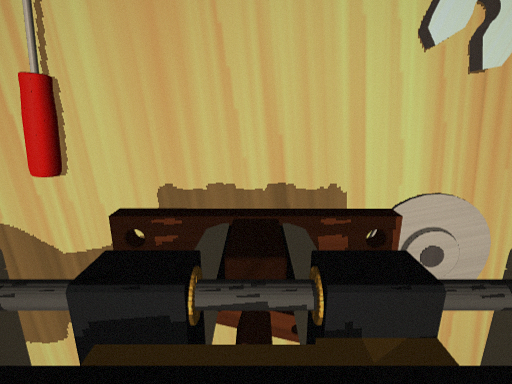

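Keeper lifted level. Its holes show at (135,237) and (377,237). I'll measure the bar in the tool frame.

```bash
python3 - <<'E'
from h import *
p,d,C,P=load('w8');f=np.load('w8.npz');M=R.from_quat(f['rot']).as_matrix();T=(P-f['pos'])@M
m=(T[...,0]>1)&(T[...,0]<13)&(abs(T[...,1])<45)&(abs(T[...,2])<115)
q=T[m];r=cv2.minAreaRect(q[:,1:].astype(np.float32));print(m.sum(),r)
print('fit x=a*y+b*z+c',np.linalg.lstsq(np.c_[q[:,1:],np.ones(len(q))],q[:,0],rcond=None)[0].round(4))
print('y max edge vs z');
for z in(-90,-60,-45,45,60,90):
    a=q[abs(q[:,2]-z)<3];print(z,np.percentile(a[:,1],[1,99]).round(1),np.median(a[:,0]).round(1))
print('z ext',q[:,2].min(),q[:,2].max())
# holes: non-bar pixels within bar outline
for s in(-1,1):
    hm=(~m).astype(np.uint8);n,l,st,c=cv2.connectedComponentsWithStats(hm)
    for i in range(1,n):
        if 60<st[i,4]<800 and 200<c[i][1]<255: 
            K=camera_model('wrist');Tc=K['T_tool_cam'];k=K['intrinsics']
            v=Tc[:3,:3]@np.array([(c[i][0]-k[0,2])/k[0,0],-(c[i][1]-k[1,2])/k[1,1],-1]);o=Tc[:3,3];print('hole',c[i].round(1),st[i,4],(o+v*(6.7-o[0])/v[0])[1:].round(1))
    break
E
```

```text
7564 ((-0.8374719619750977, 0.44891357421875), (25.309484481811523, 191.00099182128906), 0.10142797976732254)
fit x=a*y+b*z+c [3.9400e-02 6.0000e-04 6.7431e+00]
y max edge vs z
-90 [-12.9  11.6] 6.3
-60 [-12.7  11.5] 6.4
-45 [-12.8  11.4] 6.3
45 [-12.7  11.3] 6.4
60 [-13.   11.2] 6.5
90 [-12.7  11.4] 6.4
z ext -95.0432607371144 95.96657106572302
hole [136.6 235.5] 174 [ -3.2 -78.1]
hole [374.3 235.6] 178 [-3.2 78.8]
```

The bar in hand is centred at tool y≈−4.3, z≈+0.3, and aligned with the jaws. I'll carry it to 45 mm behind the dock, turn, and measure the pins from there.

```bash
python3 -m pendant '[[0,0.5,0.02,0,0,0,-1],[0,0.9,0.035,0,0,0,-1],[0,0.95,0.035,0,0,0,-1],[0,0.98,0.035,0,0,0,-1],[0,0.98,0.035,0,0,0,-1],[0,0.98,0.035,0,0,0,-1],[0,0.98,0.035,0,0,0,-1],[0,0.98,0.035,0,0,0,-1],[0,0.98,0.035,0,0,0,-1],[0,0.98,0.035,0,0,0,-1],[0,0.98,0.035,0,0,0,-1],[0,0.98,0.035,0,0,0,-1],[0,0.98,0.035,0,0,0,-1],[0,0.5,0.02,0,0,0,-1],[0,0.1,0,0,0,0,-1],[0,0,0,0,0,0,-1]]'
python3 -m pendant '[[0,0,0,-0.5,0,0,-1],[0,0,0,-0.6,0,0,-1],[0,0,0,-0.6,0,0,-1],[0,0,0,-0.5,0,0,-1],[0.5,0,0,0,0,0,-1],[0.6,0,0,0,0,0,-1],[0.2,0,0,0,0,0,-1],[0,0,0,0,0,0,-1],[0,0,0,0,0,0,-1]]'
cat >> h.py <<'E'
def pins(name):
    P,M,t=look(name);T=(P-t)@M
    pt=[]
    for b in((630,690,165,225),(470,530,145,205)):
        ms=heights(P,31.5,40,6,b)
        if not ms: print('no pin',b);continue
        w=T[max(ms,key=lambda m:m.sum())];c=cv2.minEnclosingCircle(w[:,1:].astype(np.float32));pt.append(c[0]);print('pin tool',np.round(c[0],1),'r',round(c[1],1),len(w))
    m=(T[...,0]>1)&(T[...,0]<13)&(abs(T[...,1])<20)&(abs(T[...,2])<115);q=T[m]
    e=[np.percentile(q[abs(q[:,2]-z)<4][:,1],99) for z in(-90,-60,60,90)]
    print('bar edge y',np.round(e,1),'z ext',q[:,2].min().round(1),q[:,2].max().round(1))
    if len(pt)==2:
        a,b=np.array(pt);v=a-b
        print('sep',np.linalg.norm(v).round(1),'dock tool y,z',((a+b)/2).round(2),'turn wx deg',np.degrees(np.arctan2(v[0],v[1])).round(2)*-1)
E
python3 -c "
from h import *
pins('w9')"
```

```text
clock: 21.85
position: [583.5, 144.0, 111.5]
tcp_rot: [0.033, 0.707, -0.034, 0.706]
wrist_force: [-0.0, -0.6, -2.0]
width: 0.323
clock: 22.75
position: [584.1, 144.0, 73.1]
tcp_rot: [-0.048, 0.706, 0.048, 0.705]
wrist_force: [-0.0, -0.1, -2.6]
width: 0.322
TCP [584.1 144.   73.1] yaw 97.74 F [-0.  -0.1 -2.6] clk 22.75
pin tool [41.8 79.9] r 3.3 57
pin tool [ 41.4 -79.6] r 3.4 59
bar edge y [11.4 11.4 11.1 11.2] z ext -95.3 96.1
sep 159.5 dock tool y,z [41.59  0.16] turn wx deg -0.16
```

Pins measured in the tool frame: separation 159.5, dock at y=41.6, z=0.16, yaw within 0.15°. Shifting 46 mm forward.

```bash
python3 -m pendant '[[0,0.4,0,-0.02,0,0,-1],[0,0.5,0,0,0,0,-1],[0,0.4,-0.007,0,0,0,-1],[0,0.233,0,0,0,0,-1],[0,0,0,0,0,0,-1],[0,0,0,0,0,0,-1]]'; python3 -c "
from h import *
for i in range(1):
  s=sense();print(s['position'],s['clock'])"
```

```text
clock: 23.4
position: [577.5, 189.9, 73.1]
tcp_rot: [-0.049, 0.705, 0.049, 0.705]
wrist_force: [-0.3, -0.5, -2.1]
width: 0.322
[577.46755693 189.89852298  73.12678382] 23.4
```

```bash
python3 -m pendant '[[0.3,0,0,0,0,0,-1],[0.2,0,0,0,0,0,-1],[0,0,0,0,0,0,-1]]'; python3 -m pendant '[[0.1,0,0,0,0,0,-1],[0.1,0,0,0,0,0,-1]]';python3 -m pendant '[[0.1,0,0,0,0,0,-1],[0,0,0,0,0,0,-1]]'
```

```text
clock: 23.7
position: [577.0, 189.0, 56.9]
tcp_rot: [-0.049, 0.706, 0.048, 0.705]
wrist_force: [-0.0, 0.1, -2.7]
width: 0.322
clock: 23.9
position: [577.7, 189.7, 52.0]
tcp_rot: [-0.049, 0.705, 0.049, 0.705]
wrist_force: [0.3, -0.8, -2.1]
width: 0.322
clock: 24.1
position: [577.4, 189.8, 48.8]
tcp_rot: [-0.049, 0.706, 0.049, 0.705]
wrist_force: [0.1, 0.5, -0.9]
width: 0.323
```

The underside is at 26 mm, past the pin tops, with no force. Lowering on.

```bash
python3 -m pendant '[[0.15,0,0,0,0,0,-1],[0.15,0,0,0,0,0,-1],[0.15,0,0,0,0,0,-1],[0.1,0,0,0,0,0,-1]]'; python3 -m pendant '[[0.1,0,0,0,0,0,-1],[0.1,0,0,0,0,0,-1],[0.06,0,0,0,0,0,-1],[0,0,0,0,0,0,-1]]'
```

```text
clock: 24.5
position: [577.4, 189.8, 32.1]
tcp_rot: [-0.049, 0.706, 0.049, 0.705]
wrist_force: [0.6, -0.2, -1.3]
width: 0.32
clock: 24.9
position: [577.5, 189.9, 24.6]
tcp_rot: [-0.049, 0.706, 0.049, 0.705]
wrist_force: [-0.3, 0.6, -2.7]
width: 0.319
```

```bash
python3 -m pendant '[[0.06,0,0,0,0,0,-1],[0.04,0,0,0,0,0,-1],[0,0,0,0,0,0,-1]]'; python3 -m pendant '[[0.04,0,0,0,0,0,-1],[0,0,0,0,0,0,-1]]'
```

```text
clock: 25.2
position: [577.8, 189.9, 22.7]
tcp_rot: [-0.049, 0.705, 0.049, 0.706]
wrist_force: [-1.8, -1.0, 5.5]
width: 0.319
clock: 25.4
position: [577.8, 189.9, 22.7]
tcp_rot: [-0.049, 0.705, 0.049, 0.706]
wrist_force: [-4.7, -2.1, 20.6]
width: 0.32
```

Bottomed on the bench at the same TCP height as at the pick (22.7). Releasing, rising, backing away, then verifying.

```bash
python3 -m pendant '[[-0.04,0,0,0,0,0,-1],[0,0,0,0,0,0,0.2],[0,0,0,0,0,0,0.2],[0,0,0,0,0,0,0.2],[0,0,0,0,0,0,0.2],[-0.3,0,0,0,0,0,0.2],[-1,0,0,0,0,0,0.2],[-1,0,0,0,0,0,0.2],[-1,0,0,0,0,0,0.2],[-1,-0.5,0,0,0,0,0.2],[-0.5,-1,0,0,0,0,0.2],[0,-1,0,0,0,0,0.2],[0,-1,0,0,0,0,0.2],[0,0,0,0,0,0,0.2],[0,0,0,0,0,0,0.2]]'
python3 - <<'E'
from h import *
P,M,t=look('wf')
u=np.array([np.cos(np.radians(97.86)),np.sin(np.radians(97.86))]);D=np.array([578.6,184.9])
loc=np.stack([(P[...,:2]-D)@u,(P[...,:2]-D)@[u[1],-u[0]]],-1)
ok=np.isfinite(P[...,2])
bar=ok&(abs(loc[...,0])<19)&(abs(loc[...,1])<105)&(P[...,2]>8)&(P[...,2]<24)
for s in(-90,-60,60,90):
    b=bar&(abs(loc[...,1]-s)<5);print('bar top z at',s,np.median(P[b][:,2]).round(1))
r=cv2.minAreaRect(P[bar][:,:2].astype(np.float32));print('bar',r)
b=ok&(P[...,2]>25)&(P[...,2]<40)&(abs(abs(loc[...,1])-80)<10)&(abs(loc[...,0])<12);print('pin tips above bar px',b.sum(),P[b][:,2].max())
b=ok&(P[...,2]>60)&(abs(loc[...,1])<25)&(abs(loc[...,0])<25)&(P[...,2]<80);print('block top',np.median(P[b][:,2]))
c=ok&(P[...,2]>17)&(P[...,2]<23)&(loc[...,0]>19)&(loc[...,0]<60)&(abs(loc[...,1])<60)
print('collar z',np.median(P[c][:,2]),'heel at',np.percentile(loc[c][:,0],1),'y',np.percentile(loc[c][:,1],[1,99]),'bar edge',np.percentile(loc[bar][:,0],99))
shot('top','topf');f=cv2.imread('pics/topf.png');w=cv2.imread('pics/wf.png')
cv2.imwrite('pics/final.png',np.vstack([cv2.resize(f[60:260,60:460],(800,400))[:300],cv2.resize(w,(400,300)).repeat(1,0) if 0 else np.hstack([cv2.resize(w,(400,300)),cv2.resize(w[:200,100:400],(400,300))])]))
C=cam('top');Q=load('top')[3]
for b in((420,480,40,120),(700,780,-140,-60),(660,750,-370,-250),(700,800,20,130),(440,570,-440,-320)):
    for lo,hi in((12,40),):
        for m in heights(Q,lo,hi,20,b):q=Q[m];print(b,np.round(cv2.minAreaRect(q[:,:2].astype(np.float32))[0],1))
E
```

```text
clock: 26.9
position: [592.1, 85.3, 166.4]
tcp_rot: [-0.048, 0.705, 0.048, 0.706]
wrist_force: [-1.2, -0.5, 0.4]
width: 0.604
TCP [592.1  85.3 166.4] yaw 97.82 F [-1.2 -0.5  0.4] clk 26.9
bar top z at -90 16.3
bar top z at -60 16.3
bar top z at 60 16.3
bar top z at 90 16.2
bar ((578.86474609375, 184.824462890625), (190.33299255371094, 31.507640838623047), 7.822850704193115)
pin tips above bar px 169 35.92437639136989
block top 70.16711250099567
collar z 20.245631147205074 heel at 22.597977820039777 y [-47.22580743  48.00654449] bar edge 15.465994326863912
(700, 780, -140, -60) [735.2 -96.5]
(660, 750, -370, -250) [ 707.3 -314.4]
(700, 800, 20, 130) [747.1  73.9]
(440, 570, -440, -320) [ 515.3 -374.1]
```

View pics/final.png

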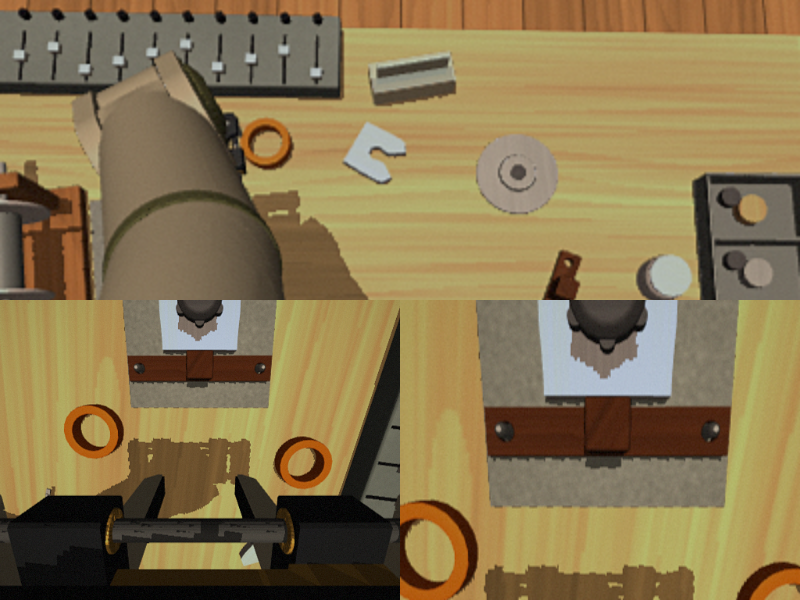

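The picture shows the keeper flat behind the collar with both pins through its holes, the collar under the knob, and the bystanders in place. Handing in.

```bash
python3 -c "
from plant import hand_in,sense
print(hand_in())"
```

```text
the job is handed in; nothing more can be done
None
```

The job is done and handed in: the collar is home against the arbor and the keeper bar is seated on both dowel pins. It used about 27 s of the 72 s allowed.

- **Collar:** I slid it flat along the bench with two fingers on its heel, in a gentle left curve and then straight in. It stopped hard at about 7 N. The heel ended 44.5 mm behind the arbor axis (45 mm expected), and the collar's top is at 20 mm, so it is flat.
- **Keeper:** I gripped it by its block and lowered it over both pins, which it cleared without force. I then pressed it onto the bench at about 20 N. The last check gave its top at 16.3 mm along its whole length, both pin tips standing above it, and its centre within 0.3 mm of the dock. The gap to the collar heel measured about 7 mm, against 6 mm nominal.
- **Bystanders:** Depth checks on the flange and short bar, and on the core and small collar on the far side, showed them within about 4 mm of their first readings. The tin and the other core look undisturbed in the last picture, but I did not measure them. The screwdriver was outside that picture.

**What disagreed:** the fingertips really end about 4 mm behind the reported TCP, not 19 mm ahead of it. My first push therefore passed over the collar without touching it. I measured the 23 mm offset in the wrist depth image and corrected for it in everything after.

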